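Bring up the stereo microscope's lighting at its control box

ROBOT

A 7-joint arm with a two-finger parallel gripper is mounted at the origin on the work surface. World frame = base frame: x ahead of the robot, y to its left, z up, the work surface at z = 0. Lengths are in m, angles in rad, forces in N, time in s.
With the tool pointing down it reaches from about 0.425 to 1.025 m from the base axis. Payload 3.6 kg.
Tool frame: the origin (TCP) lies at the very end of the fingers, on their centre line; the grasp point (between the pads) lies 19 mm behind it (bot.grip_depth is the distance from the TCP to the grasp point, in m); z points along the fingers, y is the line along which they close (so a half turn about z gives the same grasp; the last joint's range is limited). The gripper opens to 85 mm and grips with 20 to 120 N. Pads are 22 mm wide; open, the fingers measure 114 mm over their backs; the gripper's body (76 mm by 85 mm) begins 54 mm behind the grasp point. The pads swing forward as they close: fully open they stand 13 mm farther back than shut.
Start: joints at [-0.093, 0.591, 0.048, 1.609, -0.033, 0.943, -0.034], TCP at [0.725, 0, 0.231] pointing down, gripper open.
Joint ranges: [-2.69, 2.69], [-0.47, 2.24], [-1.27, 1.36], [0.19, 2.51], [-1.53, 4.68], [0.08, 2.07], [-3.09, 3.09]. Speed limits (rad/s): [2.57, 2.57, 3.14, 3.14, 3.14, 3.14, 3.14].

INTERFACE

Orientations are given as a 3x3 rotation matrix whose columns are the frame's x, y, z axes.
In Python, from station import bot gives the robot as it stands.
- The arm moves only by the shell command python3 -m jog 'ROWS' [FORCE]. ROWS is JSON, a list of rows, each a list of 3 entries, a list of its own where there are three numbers: the closure, from -1 (fully open) to 1 (shut), then the shift along the tool's x, y, z in units of 0.15 m (1.0 is 0.15 m), then the turn, a rotation vector about the tool's x, y, z in units of 360 degrees (1.0 is 360 degrees). A call has exactly 8 rows; each row shifts and turns the commanded pose from where the row before left it, along the tool's axes as they then stand; what a row does not reach is not made up. A row lasts 1/8 s, in which the tool goes at most 62.5 mm and 10.7 degrees, less where a joint would pass 70% of its speed; a pose out of reach is approached as far as the arm can. A call with a number of a shift or a turn outside -1 to 1 is refused whole. A call with a gripper value outside its range is refused whole. The fingers move at their own pace and stop on an object; FORCE is the grip in N (left out, the last holds). Time passes only in rows, so rows that do not move let the fingers close, or fill a call up. It gives the time, the measured TCP pose, the force, the opening and the grip force at its end, in the units of the state.
- bot.sense(): the state, without advancing time (a new reading comes with each control period).
- bot.get_image(name): name is "scene" or "side" or "wrist"; returns the picture (384x512x3 uint8, red, green, blue); there is no depth.
- bot.camera_info(name): a dict with "fx", "fy", "cx", "cy" (pixels), "rvec" (rotation vector, rad) and "tvec" (3), from world to camera coordinates, as OpenCV has them. Camera axes: x right, y down, z forward; pixel columns grow to the right and rows downward; lengths in m; the calibration is good to about 2 mm. A picture is of the moment at which its call begins: read the wrist's pose just before it. camera_info takes no time and is no camera call; for the wrist camera it gives the pose at the moment of the call.
- bot.close_job(): hands the job in; it is judged then, once.
The state is a dict: "t": time; "q": joint angles; "joint_velocities": joint speeds; "joint_torque": joint torques, N m; "tool_pos": TCP position; "orientation": TCP orientation; "ft_force": force on the tool from outside, world axes, zero at the start; "ft_torque": the same for the moment, N m; "grip_width": finger opening in m; "grip_force": force on a finger pad.
Only numpy, scipy, OpenCV 4.12 (cv2) and the standard library are available. Lean on these libraries where they do the work, as an engineer would, in place of code of your own. Each camera call takes 0.05 s, during which the arm holds its last target. There are 200 camera calls.

TASK

Bring up the microscope's lighting at the grey control box by fingertip: press down the raised end of the large mains rocker until it has tipped right over to on, then that of the second of the four small channel rockers, counted from the mains (the stage backlight), then that of the fourth, farthest from the mains (the ring light). Press each one only lightly, and leave the first and third channels off. Leave the vials, dish, forceps, jar and tube rack standing as they are, picking nothing up.

Things in the scene. Friction and masses are not known exactly. Their poses are not given: they have to be found in the camera images.
- console: Fixed grey control box, 150 mm deep (x) by 290 mm wide (y), origin under its centre on the table. Low front edge (-x, 40 mm high) towards the robot; a white panel slopes up at 12 degrees to a flat ledge 61 mm high (rear 50 mm). Left is its +y. One row of five black rockers, pivots at x = -18, z = 59 mm: large mains at y = +105, channels at +36, -10, -56, -102 mm. Each tips about the box's y.
- mains (a joint): Large rocker at the left, 36 mm long (front to back), 32 wide. 0 = off: front half level with the panel, 6.5 mm off it; rear half (+x) slopes up to a tip 12 mm off it. 0.314 rad = on, at its stop: rear half level, front half up. Pressed near the raised tip it tips over at a steady 2 N or so to its stop, where its rubber seal gives 1 mm per 4 N. It stays wherever it is left, so press it fully over.
- channel1 (a joint): First channel rocker from the left, 30 mm by 18 mm, values and action as the mains; raised rear tip 11 mm off the panel, tips at about 1.5 N. A brightness knob 17 mm across, 9 mm tall, stands in front of each channel rocker, 36 mm down the slope; a black rim 1.6 mm high surrounds each rocker. Stays off.
- channel2 (a joint): Second channel rocker from the left (stage backlight), as channel1; to be switched on.
- channel3 (a joint): Third channel rocker from the left, as channel1. Stays off.
- channel4 (a joint): Fourth channel rocker, the last on the right (ring light), as channel1; to be switched on.
- mains_raised (a point): The spot to press on the mains rocker: on the surface of its rear half, 3 mm in from the rear tip, 14 mm behind the pivot. It goes down with the rocker, 4.6 mm in all from off to on.
- channel1_raised (a point): The same spot on the first channel rocker (not to be pressed).
- channel2_raised (a point): The spot to press on the second channel rocker: on its rear half, 3 mm in from the rear tip, 11 mm behind the pivot. It goes down 3.7 mm in all.
- channel3_raised (a point): The same spot on the third channel rocker (not to be pressed).
- channel4_raised (a point): The spot to press on the fourth channel rocker, as on the second.
- ledge_vial: Glass specimen vial with white snap cap, 25 mm across, 45 mm tall, standing on the box's rear ledge; origin under its centre. Stays standing there.
- vial: Another such vial, on the table in front of the box; origin under its centre. Leave it.
- petri_dish: Closed clear dish 91 mm across, 16 mm high, on the table to the right of the box; origin under its centre. Leave it.
- forceps: Steel forceps 135 mm long, 9 mm high, lying on the table in front of the box; origin under its middle, x along it. Leave it.
- jar: Specimen jar 60 mm across, 75 mm tall with black lid, on the table to the left of the box; origin under its centre. Leave it.
- rack: Aluminium rack 135 by 75 mm of blue-capped sample tubes, 122 mm tall in all, on the table to the left of the box; origin under its centre. Leave it.
Not all that is in view belongs to the job. What is shaped like the vial but orange or pink is not meant.

How it is judged:
On the way, in this order (a step that is already met when the one before it is completed fails the run):
1. the mains rocker is on, both channels still off (value of joint mains above 0.23 rad and value of joint each of channel2, channel4 below 0.1 rad), for 0.1 s.
2. then channel 2 is on, channel 4 still off (value of joint each of mains, channel2 above 0.23 rad and value of joint channel4 below 0.1 rad), for 0.1 s.
3. then channel 4 is on (value of joint each of mains, channel2, channel4 above 0.23 rad), for 0.1 s.
At the end, for the whole second after the job is handed in: The mains rocker and the second and fourth channel rockers lie fully on (beyond 0.23 of 0.314 rad), the first and third are off (below 0.06 rad), and the two vials, dish, forceps, jar and rack are within 10 mm of where they stood, the vials upright (all of step 3 and value of joint each of channel1, channel3 below 0.06 rad and distance of each of ledge_vial, vial, petri_dish, forceps, jar, rack from where it was at the start of the episode below 0.01 m and angle between each of ledge_vial, vial's own z axis and vertical below 0.2 rad and linear speed of each of ledge_vial, vial below 0.02 m/s); the robot touches nothing.
It fails at once if switched out of order (a channel before the mains, or channel 4 before channel 2) ((value of joint mains below 0.157 rad and value of joint any of channel2, channel4 above 0.2 rad) or (value of joint channel4 above 0.2 rad and value of joint channel2 below 0.157 rad)).
It fails at once if channel 1 or 3 was switched (value of joint any of channel1, channel3 above 0.157 rad).
It fails at once if the control box was pressed with more than 20 N: not a light tap (contact force between any of the fingers, the arm and console above 20 N).
It fails at once if a bystander was lifted, carried or pushed more than 15 mm (distance of any of ledge_vial, vial, petri_dish, forceps, jar, rack from where it was at the start of the episode above 0.015 m).
It also fails if it takes over 45 s, if anything falls off the work surface, if the arm or the gripper's body presses on something with over 40 N, if the wrist force passes 120 N, or if a joint passes its speed limit or range.

## Working session

There is one attempt and no reset: what is moved stays moved. The work goes in short steps, Python scripts to look and compute and a shell command to move; the robot and the scene stay as the last step left them, time stands still between calls to the robot, and variables do not carry over. Pictures are saved under pics/ and viewed, at most 10 in all, crops included, and the job is handed in when it is done.

```bash
mkdir -p pics; cat > h.py <<'E'
import numpy as np, cv2
from station import bot
def snap(n,f):
    im=bot.get_image(n); cv2.imwrite('pics/'+f,im[:,:,::-1]); return im
def cam(n):
    c=bot.camera_info(n); K=np.array([[c['fx'],0,c['cx']],[0,c['fy'],c['cy']],[0,0,1.]])
    return K,np.array(c['rvec'],float),np.array(c['tvec'],float)
def ray(C,u,v):
    K,r,t=C; R=cv2.Rodrigues(r)[0]
    return -R.T@t, R.T@np.linalg.inv(K)@np.array([u,v,1.])
def plane(C,u,v,z):
    o,d=ray(C,u,v); return o+d*(z-o[2])/d[2]
def proj(C,P):
    return cv2.projectPoints(np.array(P,float).reshape(-1,1,3),C[1],C[2],C[0],None)[0][:,0]
E
python3 - <<'E'
from h import *
a=snap('scene','s.png');b=snap('side','d.png');w=snap('wrist','w.png')
for n in('scene','side','wrist'):
    C=cam(n);print(n,ray(C,256,192),C[0][0,0])
s=bot.sense();print(s['tool_pos'],s['orientation'],s['t'],s['ft_force'])
cv2.imwrite('pics/all.png',cv2.resize(np.hstack([a,b])[:,:,::-1],(800,300)))
E
```

```text
scene (array([0.95786724, 0.59106532, 0.83447283]), array([-0.48153999, -0.49108197, -0.7260236 ])) 400.14586487226245
side (array([ 0.2528602 , -0.57528942,  0.81337851]), array([ 0.21519329,  0.66373138, -0.71644008])) 456.0017495517236
wrist (array([0.72573675, 0.07060884, 0.37279456]), array([-8.53816635e-04, -2.63353889e-01, -9.64803791e-01])) 342.31316292041845
[7.24381460e-01 7.60959994e-05 2.30409578e-01] [[-1.45149990e-04  9.99998518e-01 -1.71529247e-03]
 [ 9.99999987e-01  1.45039361e-04 -6.46200465e-05]
 [-6.43711658e-05 -1.71530183e-03 -9.99998527e-01]] 0.15 [-0.5475164  -0.34770365  0.2993437 ]
```

View pics/s.png

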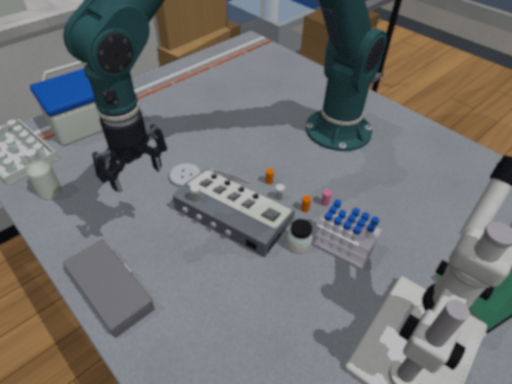

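View pics/d.png

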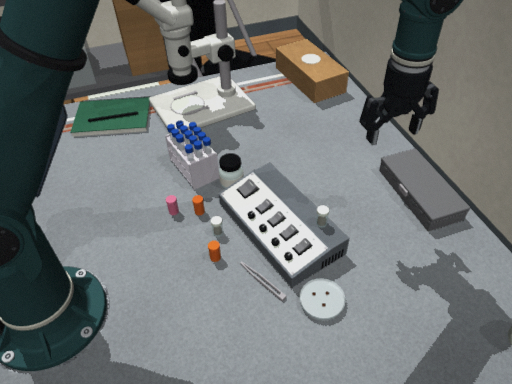

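View pics/w.png

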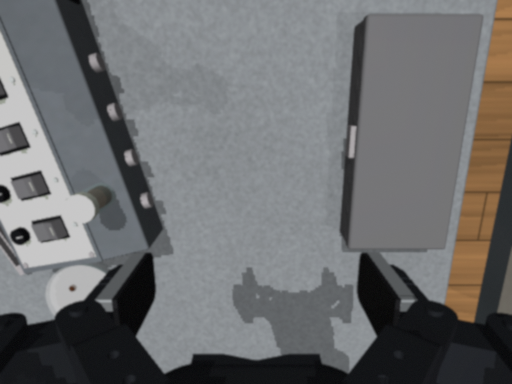

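The scene view shows the box at centre, seen from behind: mains near (270,214), channels up to about (211,178). In the side view the mains is at about (248,187), the channels at (264,207), (277,219), (289,232) and (302,246), and the ledge vial at (323,213). The wrist view only catches channels 2–4 at the left edge. I'll locate the rockers from the side view first.

```bash
cat > loc.py <<'E'
from h import *
def blobs(im,box,lo=300,big=90):
    g=cv2.cvtColor(im,cv2.COLOR_RGB2GRAY); x0,y0,x1,y1=box
    m=np.zeros_like(g); m[y0:y1,x0:x1]=(g[y0:y1,x0:x1]<big)*255
    n,l,s,c=cv2.connectedComponentsWithStats(m)
    return [(c[i].round(1),s[i]) for i in range(1,n) if s[i][4]>lo]
E
python3 - <<'E'
from loc import *
b=cv2.imread('pics/d.png')[:,:,::-1].copy(); C=cam('side')
g=cv2.cvtColor(b,cv2.COLOR_RGB2GRAY)
m=((g>190)*255).astype(np.uint8); m[:, :210]=0; m[:170]=0;m[285:]=0;m[:,335:]=0
n,l,s,c=cv2.connectedComponentsWithStats(m); i=1+np.argmax(s[1:,4])
cs=max(cv2.findContours((l==i).astype(np.uint8),0,2)[0],key=cv2.contourArea)
q=cv2.boxPoints(cv2.minAreaRect(cs)); hull=cv2.convexHull(cs)
q=cv2.approxPolyDP(hull,6,True)[:,0]
print('panel',q.tolist())
for u,v in q: print(u,v,plane(C,u,v,.042).round(4),plane(C,u,v,.061).round(4))
pm=cv2.fillPoly(np.zeros_like(g),[hull],255); pm=cv2.erode(pm,np.ones((3,3)))
k=((g<125)&(pm>0)).astype(np.uint8)
n,l,s,c=cv2.connectedComponentsWithStats(k)
for i in range(1,n):
    if s[i,4]>20: print(s[i],c[i].round(1),plane(C,*c[i],.060).round(4))
x=b[160:300,200:350]; cv2.imwrite('pics/dc.png',cv2.resize(x[:,:,::-1],None,fx=5,fy=4,interpolation=cv2.INTER_CUBIC)[:560,:750])
# bystanders, rough
for nm,u,v,z in [('ledge_vial cap',323,210,.106),('vial cap',216,219,.045),('jar lid',231,160,.075),('dish',322,299,.016)]: print(nm,plane(C,u,v,z).round(3))
h=cv2.cvtColor(b,cv2.COLOR_RGB2HSV); r=cv2.inRange(h,(105,150,60),(125,255,255)); 
P=np.array([plane(C,u,v,.12)[:2] for v,u in np.argwhere(r)[:]]); P=P[(P[:,0]>.4)]
print('rack',P.min(0),P.max(0),np.median(P,0))
E
```

```text
panel [[252, 173], [326, 247], [291, 274], [223, 196]]
252 173 [0.497  0.2044 0.042 ] [0.491  0.1852 0.061 ]
326 247 [ 0.5689 -0.0654  0.042 ] [ 0.5611 -0.078   0.061 ]
291 274 [ 0.474  -0.1021  0.042 ] [ 0.4686 -0.1138  0.061 ]
223 196 [0.4078 0.1544 0.042 ] [0.404  0.1364 0.061 ]
[237 180  22  18 193] [247.7 189. ] [0.4642 0.1386 0.06  ]
[255 200  19  14  92] [264.7 207.3] [0.4816 0.0709 0.06  ]
[248 211   7   8  45] [250.9 214.9] [0.4452 0.0603 0.06  ]
[267 212  19  15 100] [276.8 219.7] [0.4936 0.0272 0.06  ]
[259 224   8   8  51] [262.6 227.7] [0.4569 0.017  0.06  ]
[279 225  20  16 103] [289.4 233.3] [ 0.5048 -0.0173  0.06  ]
[271 238   9   8  52] [274.9 241.6] [ 0.4681 -0.0274  0.06  ]
[292 239  20  16 113] [303.  247.1] [ 0.5172 -0.061   0.06  ]
[284 252   9   9  59] [288.  256.1] [ 0.4797 -0.0712  0.06  ]
ledge_vial cap [ 0.578 -0.019  0.106]
vial cap [0.372 0.089 0.045]
jar lid [0.454 0.233 0.075]
dish [ 0.517 -0.162  0.016]
rack [0.40006084 0.25533119] [0.41551724 0.32943946] [0.40501852 0.2815514 ]
```

View pics/dc.png

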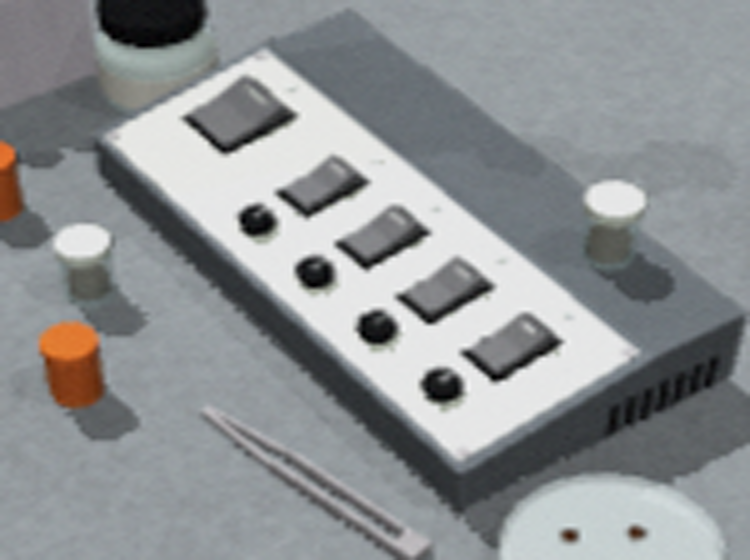

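The zoomed side view agrees with the layout: the large mains is at the far left, with four channels after it and the raised tips at the rear. The ledge vial stands behind channel 3/4. The measured mains–channel4 distance is 206.5 mm, against 207 mm expected, and the yaw is about 15°. I'll move over the row with the fingers shut, turned so that tool x lies along the box's x.

```bash
python3 -m jog '[[1,[0.025,-0.185,0],[0,0,0]],[1,[0.025,-0.185,0],[0,0,0]],[1,[0.025,-0.185,0],[0,0,0]],[1,[0.025,-0.185,0],[0,0,0]],[1,[0.025,-0.185,0],[0,0,0]],[1,[0.025,-0.185,0],[0,0,0]],[1,[0.025,-0.185,0],[0,0,0]],[1,[0.025,-0.185,0],[0,0,0]]]' 20; python3 -m jog '[[1,[0,0,0],[0,0,0.026]],[1,[0,0,0],[0,0,0.026]],[1,[0,0,0],[0,0,0.026]],[1,[0,0,0],[0,0,0.026]],[1,[0,0,0],[0,0,0.026]],[1,[0,0,0],[0,0,0.026]],[1,[0,0,0],[0,0,0.026]],[1,[0,0,0],[0,0,0.026]]]'
python3 - <<'E'
from h import *
s=bot.sense();print(s['tool_pos'],s['orientation'],s['ft_force'],s['grip_width'],s['t'])
print(repr(cam('wrist')));snap('wrist','w2.png')
E
```

```text
t: 1.15
tool_pos: [0.5019, 0.0301, 0.2312]
orientation: [[-0.0, 1.0, -0.0], [1.0, 0.0, -0.0], [-0.0, -0.0, -1.0]]
ft_force: [0.2, -0.1, 0.5]
grip_width: -0.0004
grip_force: 0.0
t: 2.15
tool_pos: [0.5028, 0.03, 0.2312]
orientation: [[0.967, 0.256, -0.0], [0.256, -0.967, -0.0], [-0.0, -0.0, -1.0]]
ft_force: [0.0, 0.3, -0.6]
grip_width: 0.0002
grip_force: 0.0
[0.50277721 0.030026   0.2311909 ] [[ 9.66740343e-01  2.55759616e-01 -3.57335449e-04]
 [ 2.55759622e-01 -9.66740407e-01 -2.82825228e-05]
 [-3.52684145e-04 -6.40501238e-05 -9.99999936e-01]] [ 0.03206842  0.26908317 -0.64604836] 0.00020142231234665834 2.15
(array([[342.31316292,   0.        , 255.91201886],
       [  0.        , 342.31316292, 196.86866448],
       [  0.        ,   0.        ,   1.        ]]), array([-2.30564157,  1.77347895,  0.2482512 ]), array([-0.10026823,  0.43983782,  0.51489225]))
```

View pics/w2.png

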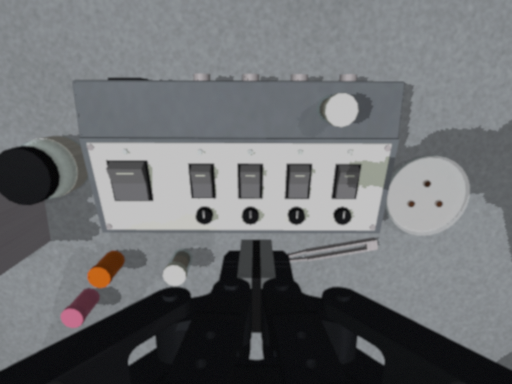

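The wrist view is clear. Mains is at (129,181); channels 1–4 are at (202,181), (250,181), (298,181) and (347,182). The ledge corners are at (75,81) and (404,82), and the jar, dish and vials are well away from the rockers. Now I'll refine the pose from the rockers and the ledge edge.

```bash
python3 - <<'E'
from h import *
im=cv2.imread('pics/w2.png'); g=cv2.cvtColor(im,cv2.COLOR_BGR2GRAY); C=cam('wrist'); D=cam('side')
m=np.zeros_like(g); m[155:207,95:372]=(g[155:207,95:372]<100)*255
n,l,s,c=cv2.connectedComponentsWithStats(m)
k=sorted([i for i in range(1,n) if s[i,4]>150],key=lambda i:c[i][0])
W=[s[i,:2]+(s[i,2:4]-1)/2. for i in k]
print([s[i].tolist() for i in k])
S=[(247.7,189),(264.7,207.3),(276.8,219.7),(289.4,233.3),(303,247.1)]
loc=np.array([[-18,y,58] for y in(105,36,-10,-56,-102)])/1000.
def pose(P,name):
    A=loc[:len(P),:2];P=np.array(P)[:,:2];a=A-A.mean(0);p=P-P.mean(0)
    th=np.arctan2((a[:,0]*p[:,1]-a[:,1]*p[:,0]).sum(),(a*p).sum())
    R=np.array([[np.cos(th),-np.sin(th)],[np.sin(th),np.cos(th)]]);t=P.mean(0)-R@A.mean(0)
    print(name,'yaw',np.degrees(th).round(2),'origin',t.round(4),'res mm',((P-A@R.T-t)*1000).round(1).tolist());return R,t
pose([plane(C,*w,.056) for w in W],'wrist')
pose([plane(D,*w,.058) for w in S],'side')
T=[]
for w,q in zip(W,S):
    o1,d1=ray(C,*w);o2,d2=ray(D,*q);x=np.linalg.lstsq(np.c_[d1,-d2],o2-o1,rcond=None)[0]
    T.append((o1+d1*x[0]+o2+d2*x[1])/2)
print('tri z',[round(t[2],4) for t in T]);pose(T,'tri')
a,b=plane(C,75,81,.061),plane(C,404,82,.061);print('rear edge',a.round(4),b.round(4),np.linalg.norm(a-b))
# implied origin from rear edge midpoint
d=(a-b)[:2];d/=np.linalg.norm(d);print('origin from edge',((a+b)[:2]/2-.075*np.array([d[1],-d[0]])).round(4),'yaw',np.degrees(np.arctan2(-d[0],d[1])))
E
```

```text
[[107, 161, 46, 39, 595], [189, 164, 27, 34, 417], [238, 164, 25, 34, 420], [286, 164, 26, 34, 425], [332, 164, 29, 34, 534]]
wrist yaw 14.56 origin [0.5128 0.0486] res mm [[0.2, -0.3], [-0.1, -0.3], [-0.1, 0.0], [0.0, -0.1], [-0.1, 0.6]]
side yaw 14.79 origin [0.5089 0.0431] res mm [[0.2, 0.5], [-0.2, -0.8], [0.1, 0.1], [-0.4, -0.3], [0.3, 0.5]]
tri z [np.float64(0.0505), np.float64(0.0501), np.float64(0.0512), np.float64(0.051), np.float64(0.0517)]
tri yaw 14.64 origin [0.5114 0.0487] res mm [[-0.2, 1.6], [-0.3, 0.3], [0.0, -0.2], [0.0, -0.9], [0.4, -0.8]]
rear edge [0.5461 0.2031 0.061 ] [ 0.6176 -0.0726  0.061 ] 0.2848549103589162
origin from edge [0.5093 0.0464] yaw 14.53300019539918
```

```bash
python3 -m jog '[[1,[0.0125,-0.197,0],[0,0,0]],[1,[0.0125,-0.197,0],[0,0,0]],[1,[0.0125,-0.197,0],[0,0,0]],[1,[0.0125,-0.197,0],[0,0,0]],[1,[0,0,0.235],[0,0,0]],[1,[0,0,0.235],[0,0,0]],[1,[0,0,0.235],[0,0,0]],[1,[0,0,0.235],[0,0,0]]]'; python3 -m jog '[[1,[0,0,0.05],[0,0,0]],[1,[0,0,0.05],[0,0,0]],[1,[0,0,0],[0,0,0]],[1,[0,0,0],[0,0,0]],[1,[0,0,0],[0,0,0]],[1,[0,0,0],[0,0,0]],[1,[0,0,0],[0,0,0]],[1,[0,0,0],[0,0,0]]]'
python3 - <<'E'
from h import *
a=snap('side','d3.png')[140:260,190:350];w=snap('wrist','w3.png')[120:300,80:380]
a=cv2.resize(a,(800,600),interpolation=3)[:,:,::-1]
w=cv2.resize(w,(800,480),interpolation=3)[:,:,::-1]
o=np.zeros((600,800,3),np.uint8);o[:300,:400]=cv2.resize(a,(400,300));o[300:,:]=cv2.resize(w,(800,480))[100:400];o[:300,400:]=cv2.resize(snap('scene','s3.png')[150:270,160:320],(400,300))[:,:,::-1]
cv2.imwrite('pics/c3.png',o)
print(proj(cam('side'),[bot.sense()['tool_pos']]),bot.sense()['tool_pos'],bot.sense()['ft_force'])
E
```

```text
t: 3.2
tool_pos: [0.4796, 0.1463, 0.0893]
orientation: [[0.965, 0.263, 0.001], [0.263, -0.965, 0.0], [0.001, -0.0, -1.0]]
ft_force: [1.3, 0.2, -1.2]
grip_width: -0.0001
grip_force: 0.0
t: 4.2
tool_pos: [0.4794, 0.146, 0.0753]
orientation: [[0.965, 0.261, 0.0], [0.261, -0.965, -0.0], [0.0, 0.0, -1.0]]
ft_force: [-0.0, 0.9, -0.1]
grip_width: -0.0001
grip_force: 0.0
[[252.58144342 180.62019231]] [0.47936864 0.14603288 0.0752502 ] [ 0.52350703  0.66613864 -0.20739986]
```

View pics/c3.png

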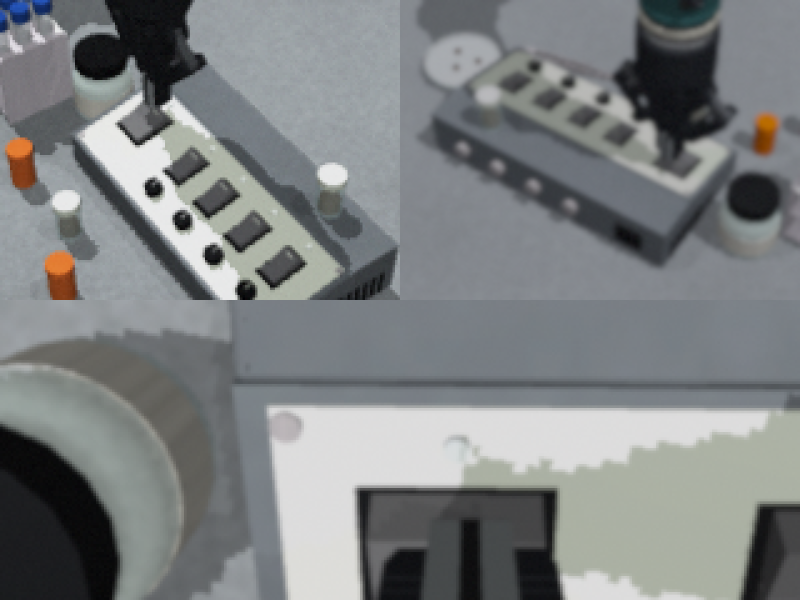

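```bash
python3 - <<'E'
from h import *
C=cam('wrist');y=np.radians(14.6);R=np.array([[np.cos(y),np.sin(y)],[-np.sin(y),np.cos(y)]])
T=bot.sense()['tool_pos'][:2]
for n,u,v,z in[('tip edge',256,240,.075),('rim rear',251,229,.0575),('panel top edge',251,198,.061),('step',251,189,.061)]:
    print(n,(R@(plane(C,u,v,z)[:2]-T)*1000).round(1))
E
```

```text
tip edge [10.1  0.1]
rim rear [8.5 2.6]
panel top edge [25.7  2.6]
step [30.1  2.7]
```

The box's step edge lies 30 mm ahead of the TCP, which puts the TCP at local x = −5 mm, over the raised tip as intended. The y offset is 2.6 mm and I'll correct it while pressing.

```bash
python3 -m jog '[[1,[0,-0.017,0.03],[0,0,0]],[1,[0,0,0.007],[0,0,0]],[1,[0,0,0.007],[0,0,0]],[1,[0,0,0.007],[0,0,0]],[1,[0,0,0.007],[0,0,0]],[1,[0,0,0.007],[0,0,0]],[1,[0,0,0.007],[0,0,0]],[1,[0,0,0],[0,0,0]]]';  python3 -m jog '[[1,[0,0,0.003],[0,0,0]],[1,[0,0,0.003],[0,0,0]],[1,[0,0,0],[0,0,0]],[1,[0,0,0],[0,0,0]],[1,[0,0,0],[0,0,0]],[1,[0,0,0],[0,0,0]],[1,[0,0,0],[0,0,0]],[1,[0,0,0],[0,0,0]]]'
```

```text
t: 5.35
tool_pos: [0.4794, 0.1487, 0.0646]
orientation: [[0.965, 0.261, 0.001], [0.261, -0.965, 0.0], [0.001, 0.0, -1.0]]
ft_force: [1.4, 0.4, 1.5]
grip_width: 0.0002
grip_force: 0.8
t: 6.35
tool_pos: [0.4786, 0.1485, 0.0636]
orientation: [[0.965, 0.261, -0.0], [0.261, -0.965, -0.0], [-0.0, 0.0, -1.0]]
ft_force: [0.1, 0.1, 0.9]
grip_width: 0.0002
grip_force: 0.6
```

```bash
python3 -m jog '[[1,[0,0,0.004],[0,0,0]],[1,[0,0,0.004],[0,0,0]],[1,[0,0,0],[0,0,0]],[1,[0,0,0],[0,0,0]],[1,[0,0,0],[0,0,0]],[1,[0,0,0],[0,0,0]],[1,[0,0,0],[0,0,0]],[1,[0,0,0],[0,0,0]]]';  python3 -m jog '[[1,[0,0,0.004],[0,0,0]],[1,[0,0,0],[0,0,0]],[1,[0,0,0],[0,0,0]],[1,[0,0,0],[0,0,0]],[1,[0,0,0],[0,0,0]],[1,[0,0,0],[0,0,0]],[1,[0,0,0],[0,0,0]],[1,[0,0,0],[0,0,0]]]'
```

```text
t: 7.35
tool_pos: [0.4787, 0.1485, 0.0624]
orientation: [[0.965, 0.261, -0.0], [0.261, -0.965, -0.0], [-0.0, 0.0, -1.0]]
ft_force: [1.2, 0.1, 0.7]
grip_width: 0.0002
grip_force: 0.5
t: 8.35
tool_pos: [0.4788, 0.1485, 0.0618]
orientation: [[0.965, 0.261, 0.0], [0.261, -0.965, -0.0], [0.0, 0.0, -1.0]]
ft_force: [1.0, -0.6, 2.6]
grip_width: 0.0001
grip_force: 1.1
```

```bash
python3 -m jog '[[1,[0,0,0.004],[0,0,0]],[1,[0,0,0],[0,0,0]],[1,[0,0,0],[0,0,0]],[1,[0,0,0],[0,0,0]],[1,[0,0,0],[0,0,0]],[1,[0,0,0],[0,0,0]],[1,[0,0,0],[0,0,0]],[1,[0,0,0],[0,0,0]]]'; python3 -c "
from h import *
print(np.mean([bot.sense()['ft_force'] for _ in range(5)],0))";  python3 -m jog '[[1,[0,0,0.004],[0,0,0]],[1,[0,0,0],[0,0,0]],[1,[0,0,0],[0,0,0]],[1,[0,0,0],[0,0,0]],[1,[0,0,0],[0,0,0]],[1,[0,0,0],[0,0,0]],[1,[0,0,0],[0,0,0]],[1,[0,0,0],[0,0,0]]]'
```

```text
t: 9.35
tool_pos: [0.4789, 0.1485, 0.0612]
orientation: [[0.965, 0.261, 0.0], [0.261, -0.965, 0.0], [0.0, 0.0, -1.0]]
ft_force: [2.5, 0.8, 4.3]
grip_width: 0.0003
grip_force: 2.1
[2.45097321 0.82773015 4.33367922]
t: 10.35
tool_pos: [0.479, 0.1486, 0.0608]
orientation: [[0.965, 0.261, 0.0], [0.261, -0.965, 0.0], [0.0, -0.0, -1.0]]
ft_force: [0.1, 0.6, 6.3]
grip_width: 0.0
grip_force: 2.9
```

The force now climbs at about 4 N/mm, so the mains is at its stop. I'll lift, move to channel 2, and check.

```bash
python3 -m jog '[[1,[0,0,-0.16],[0,0,0]],[1,[-0.005,0.192,0],[0,0,0]],[1,[-0.005,0.192,0],[0,0,0]],[1,[-0.005,0.192,0],[0,0,0]],[1,[-0.005,0.192,0],[0,0,0]],[1,[0,0,0],[0,0,0]],[1,[0,0,0.09],[0,0,0]],[1,[0,0,0],[0,0,0]]]'
python3 - <<'E'
from h import *
a=snap('side','d4.png')[150:270,215:335];w=snap('wrist','w4.png')[140:290,155:355]
o=np.zeros((600,800,3),np.uint8);o[:,:350]=0;o[:350,:350]=cv2.resize(a,(350,350),interpolation=3)[:,:,::-1];o[:338,350:]=cv2.resize(w,(450,338),interpolation=3)[:,:,::-1]
cv2.imwrite('pics/c4.png',o[:350])
E
```

```text
t: 11.35
tool_pos: [0.5042, 0.0379, 0.0696]
orientation: [[0.965, 0.263, -0.004], [0.263, -0.965, 0.0], [-0.004, -0.001, -1.0]]
ft_force: [0.2, -0.4, 0.1]
grip_width: 0.0
grip_force: 0.0
```

View pics/c4.png

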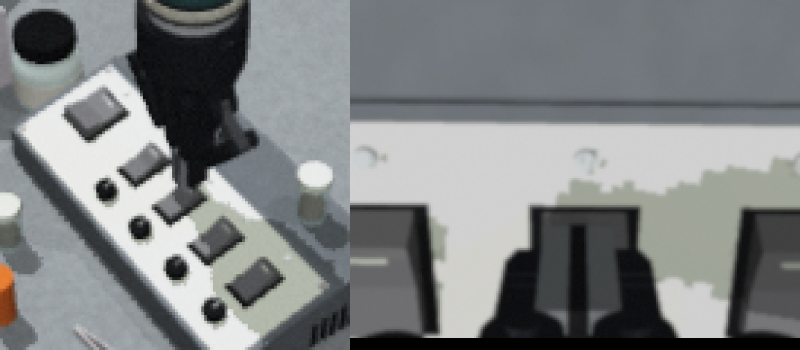

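The crops show the mains tipped over with its front half up, and the fingertip centred over channel 2's rear half. Pressing now.

```bash
python3 -m jog '[[1,[0,0,0.02],[0,0,0]],[1,[0,0,0.006],[0,0,0]],[1,[0,0,0.006],[0,0,0]],[1,[0,0,0.006],[0,0,0]],[1,[0,0,0.006],[0,0,0]],[1,[0,0,0.006],[0,0,0]],[1,[0,0,0.006],[0,0,0]],[1,[0,0,0],[0,0,0]]]';  python3 -m jog '[[1,[0,0,0.004],[0,0,0]],[1,[0,0,0],[0,0,0]],[1,[0,0,0],[0,0,0]],[1,[0,0,0],[0,0,0]],[1,[0,0,0],[0,0,0]],[1,[0,0,0],[0,0,0]],[1,[0,0,0],[0,0,0]],[1,[0,0,0],[0,0,0]]]';  python3 -m jog '[[1,[0,0,0.004],[0,0,0]],[1,[0,0,0],[0,0,0]],[1,[0,0,0],[0,0,0]],[1,[0,0,0],[0,0,0]],[1,[0,0,0],[0,0,0]],[1,[0,0,0],[0,0,0]],[1,[0,0,0],[0,0,0]],[1,[0,0,0],[0,0,0]]]'
```

```text
t: 12.45
tool_pos: [0.506, 0.0364, 0.0627]
orientation: [[0.965, 0.261, 0.0], [0.261, -0.965, -0.0], [0.0, 0.0, -1.0]]
ft_force: [0.8, 0.6, 0.4]
grip_width: -0.0001
grip_force: 0.5
t: 13.45
tool_pos: [0.5058, 0.0365, 0.0621]
orientation: [[0.965, 0.261, -0.0], [0.261, -0.965, -0.0], [-0.0, 0.0, -1.0]]
ft_force: [1.4, 0.2, -0.2]
grip_width: 0.0001
grip_force: 0.4
t: 14.45
tool_pos: [0.5059, 0.0365, 0.0615]
orientation: [[0.965, 0.261, 0.0], [0.261, -0.965, -0.0], [0.0, 0.0, -1.0]]
ft_force: [-0.1, -0.5, 1.1]
grip_width: 0.0002
grip_force: 0.6
```

```bash
python3 -m jog '[[1,[0,0,0.004],[0,0,0]],[1,[0,0,0.004],[0,0,0]],[1,[0,0,0],[0,0,0]],[1,[0,0,0],[0,0,0]],[1,[0,0,0],[0,0,0]],[1,[0,0,0],[0,0,0]],[1,[0,0,0],[0,0,0]],[1,[0,0,0],[0,0,0]]]';  python3 -m jog '[[1,[0,0,0.004],[0,0,0]],[1,[0,0,0],[0,0,0]],[1,[0,0,0],[0,0,0]],[1,[0,0,0],[0,0,0]],[1,[0,0,0],[0,0,0]],[1,[0,0,0],[0,0,0]],[1,[0,0,0],[0,0,0]],[1,[0,0,0],[0,0,0]]]'
```

```text
t: 15.45
tool_pos: [0.5061, 0.0365, 0.0604]
orientation: [[0.965, 0.261, 0.0], [0.261, -0.965, -0.0], [0.0, 0.0, -1.0]]
ft_force: [1.1, 0.2, 5.1]
grip_width: 0.0001
grip_force: 2.5
t: 16.45
tool_pos: [0.5062, 0.0366, 0.0599]
orientation: [[0.965, 0.261, 0.001], [0.261, -0.965, 0.0], [0.001, 0.0, -1.0]]
ft_force: [0.5, -1.3, 5.8]
grip_width: 0.0003
grip_force: 3.3
```

Channel 2 is at its stop. Next is channel 4, 92 mm further right.

```bash
python3 -m jog '[[1,[0,0,-0.16],[0,0,0]],[1,[-0.0015,0.153,0],[0,0,0]],[1,[-0.0015,0.153,0],[0,0,0]],[1,[-0.0015,0.153,0],[0,0,0]],[1,[-0.0015,0.153,0],[0,0,0]],[1,[0,0,0],[0,0,0]],[1,[0,0,0.09],[0,0,0]],[1,[0,0,0],[0,0,0]]]'
python3 - <<'E'
from h import *
a=snap('side','d5.png')[150:270,215:335];w=snap('wrist','w5.png')[140:290,155:355]
o=np.zeros((350,800,3),np.uint8);o[:,:350]=cv2.resize(a,(350,350),interpolation=3)[:,:,::-1];o[:338,350:]=cv2.resize(w,(450,338),interpolation=3)[:,:,::-1]
cv2.imwrite('pics/c5.png',o)
E
```

```text
t: 17.45
tool_pos: [0.5273, -0.0506, 0.0687]
orientation: [[0.965, 0.263, -0.004], [0.263, -0.965, 0.001], [-0.003, -0.002, -1.0]]
ft_force: [-0.2, 0.3, 0.8]
grip_width: -0.0004
grip_force: 0.0
```

View pics/c5.png

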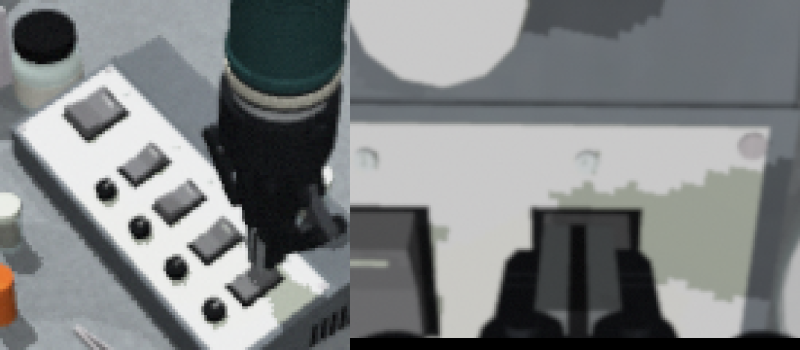

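The fingertip is centred over channel 4's rear half, in the same alignment as on channel 2, and the ledge vial is clear of it. Pressing.

```bash
python3 -m jog '[[1,[0,0,0.02],[0,0,0]],[1,[0,0,0.006],[0,0,0]],[1,[0,0,0.006],[0,0,0]],[1,[0,0,0.006],[0,0,0]],[1,[0,0,0.006],[0,0,0]],[1,[0,0,0.006],[0,0,0]],[1,[0,0,0.006],[0,0,0]],[1,[0,0,0.003],[0,0,0]]]';  python3 -m jog '[[1,[0,0,0.004],[0,0,0]],[1,[0,0,0],[0,0,0]],[1,[0,0,0],[0,0,0]],[1,[0,0,0],[0,0,0]],[1,[0,0,0],[0,0,0]],[1,[0,0,0],[0,0,0]],[1,[0,0,0],[0,0,0]],[1,[0,0,0],[0,0,0]]]';  python3 -m jog '[[1,[0,0,0.004],[0,0,0]],[1,[0,0,0],[0,0,0]],[1,[0,0,0],[0,0,0]],[1,[0,0,0],[0,0,0]],[1,[0,0,0],[0,0,0]],[1,[0,0,0],[0,0,0]],[1,[0,0,0],[0,0,0]],[1,[0,0,0],[0,0,0]]]'
```

```text
t: 18.55
tool_pos: [0.5292, -0.0526, 0.0614]
orientation: [[0.965, 0.261, 0.001], [0.261, -0.965, -0.0], [0.0, 0.0, -1.0]]
ft_force: [1.0, 0.3, 2.0]
grip_width: 0.0001
grip_force: 0.9
t: 19.55
tool_pos: [0.5293, -0.0524, 0.0608]
orientation: [[0.965, 0.261, 0.001], [0.261, -0.965, -0.0], [0.0, 0.0, -1.0]]
ft_force: [1.3, 0.3, 2.8]
grip_width: 0.0003
grip_force: 1.8
t: 20.55
tool_pos: [0.5293, -0.0524, 0.0604]
orientation: [[0.965, 0.261, 0.001], [0.261, -0.965, -0.0], [0.001, 0.0, -1.0]]
ft_force: [1.0, -2.1, 5.2]
grip_width: -0.0005
grip_force: 2.6
```

Channel 4 is at its stop too, at the same height and force as channel 2. One small extra press, then I'll retract straight up and check.

```bash
python3 -m jog '[[1,[0,0,0.003],[0,0,0]],[1,[0,0,0],[0,0,0]],[1,[0,0,0],[0,0,0]],[1,[0,0,-0.1],[0,0,0]],[1,[0,0,-0.2],[0,0,0]],[1,[0,0,-0.25],[0,0,0]],[1,[0,0,-0.25],[0,0,0]],[1,[0,0,-0.25],[0,0,0]]]'; python3 -m jog '[[1,[0.05,0,-0.1],[0,0,0]],[1,[0.05,0,0],[0,0,0]],[1,[0,0,0],[0,0,0]],[1,[0,0,0],[0,0,0]],[1,[0,0,0],[0,0,0]],[1,[0,0,0],[0,0,0]],[1,[0,0,0],[0,0,0]],[1,[0,0,0],[0,0,0]]]'
python3 - <<'E'
from h import *
a=snap('side','d6.png')[150:310,205:365];w=snap('wrist','w6.png')
o=np.zeros((350,800,3),np.uint8);o[:,:350]=cv2.resize(a,(350,350),interpolation=3)[:,:,::-1];o[:338,350:]=cv2.resize(w,(450,338),interpolation=3)[:,:,::-1]
cv2.imwrite('pics/c6.png',o)
E
```

```text
t: 21.55
tool_pos: [0.5267, -0.052, 0.2181]
orientation: [[0.965, 0.261, -0.004], [0.261, -0.965, 0.0], [-0.004, -0.001, -1.0]]
ft_force: [0.4, -0.2, 0.0]
grip_width: 0.0004
grip_force: 0.0
t: 22.55
tool_pos: [0.5434, -0.0484, 0.2322]
orientation: [[0.965, 0.261, -0.0], [0.261, -0.965, -0.0], [-0.0, 0.0, -1.0]]
ft_force: [0.0, 0.4, -0.3]
grip_width: 0.0003
grip_force: 0.0
```

View pics/c6.png

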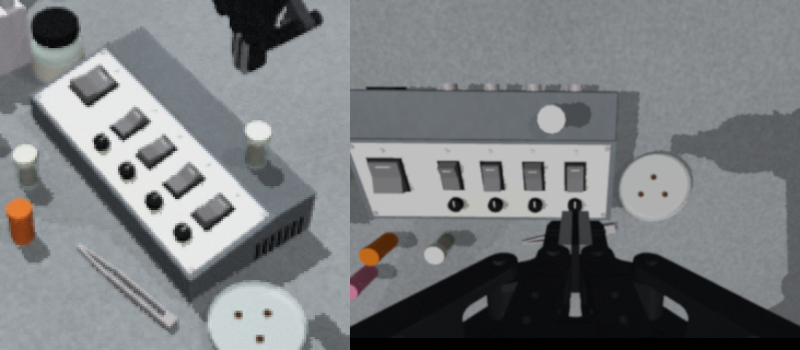

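The retracted view shows the vials, dish, forceps and jar in place. A pixel comparison with the first side picture will confirm which rockers changed.

```bash
python3 - <<'E'
from h import *
a=cv2.imread('pics/d.png').astype(int);b=cv2.imread('pics/d6.png').astype(int);d=np.abs(a-b).max(2)
for n,u,v,r in [('mains',248,188,11),('c1',265,207,8),('c2',277,219,8),('c3',289,233,8),('c4',303,247,8),('ledge_vial',323,214,9),('vial',216,225,9),('dish',322,299,22),('forceps',262,281,18),('jar',231,170,15),('rack',193,152,25)]:
    p=d[v-r:v+r+1,u-r:u+r+1]; print(n,p.mean().round(1),(p>25).sum())
o=np.hstack([cv2.resize(x[172:262,232:322].astype(np.uint8),(400,400),interpolation=3) for x in(a,b)]);cv2.imwrite('pics/c7.png',o)
E
```

```text
mains 13.7 86
c1 3.8 0
c2 13.7 57
c3 3.5 0
c4 11.9 39
ledge_vial 4.4 0
vial 5.5 0
dish 4.0 0
forceps 4.0 0
jar 4.7 15
rack 3.8 0
```

View pics/c7.png

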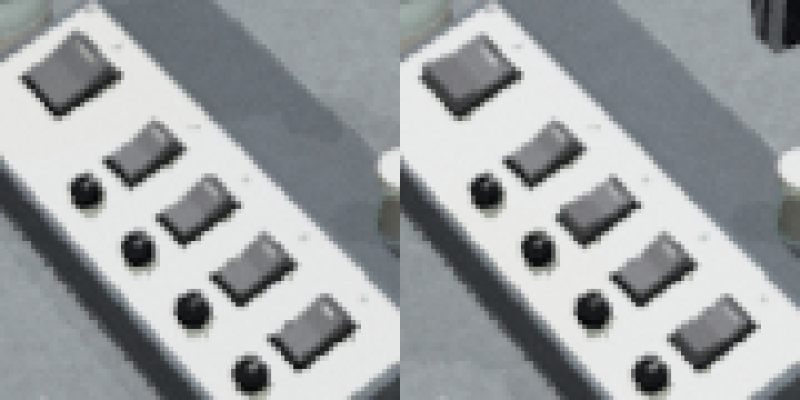

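Before and after (left and right), only the mains, channel 2 and channel 4 have tipped. Channels 1 and 3 and all the bystanders are unchanged, so I'm handing in.

```bash
python3 -c "
from station import bot
print(bot.close_job())"
```

```text
the job is handed in; nothing more can be done
None
```

The job is handed in: mains, then channel 2, then channel 4 were each pressed to their stops at about 6 N. Before/after side pictures show channels 1 and 3 still off and nothing else moved; no verdict came back.

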